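Spring the guide roller back into the jar-labelling stand

ROBOT

A 6-joint arm with a two-finger parallel gripper is mounted at the origin on a cart in front of the work surface, level with it; the furniture and walls round the work are solid. World frame = base frame: x ahead of the robot, y to its left, z up, the work surface at z = 0. Lengths are in m, angles in rad, forces in N, time in s.
With the tool pointing down it reaches from about 0.25 to 0.775 m from the base axis. Payload 4 kg.
Tool frame: the origin (TCP) lies midway between the tips of the shut fingers; the grasp point (between the pads) lies grip_point_offset behind it (grip_point_offset is the distance from the TCP to the grasp point, in m); z points along the fingers, y is the line along which they close (so a half turn about z gives the same grasp; the last joint's range is limited). The gripper opens to 94 mm and grips with 3 to 60 N. Pads are 16 mm wide; open, the fingers measure 119 mm over their backs; the gripper's body (75 mm by 177 mm) begins 78 mm behind the grasp point.
Start: joints at [1.112, 0.087, 1.371, -0, 1.684, -0.103], TCP at [0.192, 0.516, 0.206] pointing down, gripper open.
Joint ranges: [-3.1, 3.1], [-0.76, 2.03], [0.27, 2.55], [-1.08, 4.22], [0.17, 2.65], [-2.57, 2.57]. Speed limits (rad/s): [2.79, 2.79, 3.14, 3.14, 3.14, 3.14].

INTERFACE

Orientations are given as [roll, pitch, yaw] about the fixed x, y, z axes, in that order (R = Rz(yaw) Ry(pitch) Rx(roll)).
In Python, from bench import * gives the robot as it stands. The module is installed in compiled form; this text tells all that it offers.
- The arm moves only by the tool apply_moves, never from a script. Its argument "commands" is a list of rows, each a list of 7 numbers: the turn, a rotation vector about the world's x, y, z in rad, then the shift along the world's x, y, z in m, then the opening in per cent of the stroke, from 0 (shut) to 100 (fully open). In form: [[ax, ay, az, x, y, z, jaw], ...]. A call has exactly 5 rows; each row is the pose to reach, as a shift and turn from the pose commanded when the call began; what a row does not reach only later rows make up. A row lasts 1/10 s, in which the tool goes at most 50 mm and 8.59 degrees, less where a joint would pass 70% of its speed; a pose out of reach is approached as far as the arm can. A call with a gripper value outside its range is refused whole. The fingers move at their own pace and stop on an object; the grip force is fixed at half the most. Time passes only in rows, so rows that repeat a pose let the fingers close, or fill a call up. It gives the time, the measured TCP pose, the force, the opening and the grip force at its end, in the units of the state.
- get_obs(): the state, without advancing time (a new reading comes with each control period).
- snapshot(name): name is "scene" or "top" or "wrist"; returns a dict with "pixels" (400x640x3 uint8, red, green, blue), "vertical_fov" (degrees; the focal length in pixels is half the picture's height over the tangent of half this angle, whatever the lens; pixels are square), "cx", "cy" (the principal point, pixels), "rvec" (rotation vector, rad) and "tvec" (3), from world to camera coordinates, as OpenCV has them. Camera axes: x right, y down, z forward; pixel columns grow to the right and rows downward; lengths in m; the calibration is good to about 2 mm. A picture is of the moment at which its call begins. There is no depth.
- close_job(): hands the job in; it is judged then, once.
Trained networks look in the newest picture that a camera, given by its name, has taken for a name from the list of things; names that differ only in an ending like _2 or _b are one class to them, and where a whole thing is asked for, a point or a joint stands for the part that bears it (a point fixed in the world has none). Each returns a list of dicts, best first, with "score" (0 to 1); they miss things now and then, are a little off and sometimes report something else, mostly with a low value. They report only what shows in the picture. A call takes as long as a camera call.
- masks_of(camera, query): "mask" (400x640 bool, what is visible of it) and "extent" ([left, top, right, bottom] in pixels, round what is visible of it).
- place_of(camera, query): "pixel" ([column, row] in pixels: a listed point, or the origin of a listed thing).
The state is a dict: "time": time; "joint_positions": joint angles; "qvel": joint speeds; "joint_torque": joint torques, N m; "tool_pos": TCP position; "ee_rot": TCP orientation; "wrist_force": force on the tool from outside, world axes, zero at the start; "wrist_torque": the same for the moment, N m; "width": finger opening in m; "finger_force": force on a finger pad.
Only numpy, scipy, OpenCV 4.12 (cv2) and the standard library are available. Lean on these libraries where they do the work, as an engineer would, in place of code of your own. Each camera call takes 0.05 s, during which the arm holds its last target. There are 200 camera calls.

TASK

Take the sprung guide roller out of its wooden cradle and fit it into the yoke of the metal labelling stand: press its sprung pin into the open groove of the tall cheek until the pin is squeezed in far enough for the roller to go down between the cheeks, then ease it back so that the stub on its other end goes fully home into the hole of the low cheek, and let go. Feel your way: never force the roller against the stand (stay below about 20 N while pressing it in), and leave the other things on the worktop where they are.

Things in the scene. Friction and masses are not known exactly. Their poses are not given: they have to be found in the camera images.
- roller: Loose guide roller, 172 mm long, 0.25 kg: steel barrel 22 mm diameter, 126 long, with a black rubber sleeve 31 diameter, 60 long round its middle (grip there, firmly, about 50 N). Origin on the axis, mid barrel; y = the roller's axis (x, z may be turned about it): plain stub to -y, brass sprung pin to +y. Starts in the cradle, axis 50 mm above the worktop.
- stub_end (a point): Very end of the roller's fixed steel stub, on the axis, 71 mm from the roller's origin. The stub is 10 mm diameter, round-ended, and stands 8 mm out of the barrel.
- pin_end (a point): Where the very end of the sprung pin is while the pin is free (moves with the barrel, not the pin): on the axis, 101 mm from the roller's origin. The pin is 8 mm diameter, round-ended, slippery, and stands 38 mm out of the barrel when free.
- pin (a joint): How far the sprung pin is pushed into the barrel, m: 0 free, 0.018 at its hard stop. The spring pushes with 2 N at 0 and 0.3 N more per mm, 7.4 N at the stop; beyond that the force rises steeply. Damped: 0.4 N more for each 10 mm/s of pushing.
- stand: Labelling stand, fixed: dark steel base 76 x 240 x 10 mm (x, y, z), origin centre of underside, z up. On it an aluminium yoke with two cheeks, 44 mm wide in x, is clamped anywhere within 20 mm either way of its middle place along y; where is not reported: see or feel it. The gap between the cheeks' inner faces is always 150 mm, the floor between them 19 mm above the worktop.
- seat (a point): Point of the stand (not of the yoke) at x = 0, y = -12 mm, height 64 mm: where the seated roller's origin is if the yoke is at its middle place; the axis then lies along the stand's y, pin to +y. Seated, the barrel's shoulder touches the low cheek and the pin is pushed in 4 mm; for the stub to pass the low cheek on the way down the pin must be pushed in 12 mm.
- low_cheek (a point): Point of the stand at y = -75 mm, height 64 mm: in the stub's hole, in the inner face of the low cheek if the yoke is at its middle place (it is off by up to 20 mm in y). Cheek 10 mm thick, top 81 mm above the worktop; through hole 16 mm wide in x, from height 57 to 73 mm.
- tall_cheek (a point): Point of the stand at y = +85 mm, height 64 mm: where the seated pin's end meets the groove's smooth back wall if the yoke is at its middle place. Groove 14 mm wide in x, 10 mm deep in y, open inward and upward; floor at height 60 mm, sides straight to 82 mm, then flared to 93 mm; back wall up to 112 mm.
- cradle: Wooden cradle, fixed: board 70 x 120 x 12 mm (x, y, z), origin centre of underside, with two V blocks at y = +-48 mm, 12 mm thick, about 50 mm high, carrying the bare barrel on both sides of the sleeve; the roller lies along its y axis, sprung pin to +y.
- cage: Bystander: small slotted queen cage, 22 x 62 x 16 mm, origin at the centre of its underside.
- pen: Bystander: marking pen lying down, 12 mm thick, 130 mm long, origin at the centre of its underside.
- jar: Bystander: small honey jar, 62 mm diameter, 71 mm high, origin at the centre of its underside.
- pot: Bystander: nested clear pots, 70 mm diameter, 82 mm high, origin at the centre of the underside.
- carton: Bystander: small white carton, 63 x 100 x 41 mm, origin at the centre of its underside.

How it is judged:
By the outcome, as a careful person would: the job done as asked, in the order asked, and still so for the second after the job is handed in, with the robot touching nothing.
It also fails if it takes over 58 s, if anything falls off the work surface, if the arm or the gripper's body presses on something with over 40 N, if the wrist force passes 120 N, or if a joint passes its speed limit or range.

## Working session

There is one attempt and no reset: what is moved stays moved. The work goes in short steps, Python scripts to look and compute and a tool call to move; the robot and the scene stay as the last step left them, time stands still between calls to the robot, and variables do not carry over. Pictures are saved under pics/ and viewed, at most 13 in all, crops included, and the job is handed in when it is done.

Besides the shell and the picture viewer there is one more tool, called after ">>>" by a JSON object that holds its "name" and its "arguments". apply_moves: Moves the arm, as the interface text tells. Its arguments: {"type":"object","properties":{"commands":{"type":"array"}},"required":["commands"]}

```bash
mkdir -p pics
cat > h.py <<'E'
from bench import *
import numpy as np, cv2
def cam(n):
    s=snapshot(n); f=200/np.tan(np.radians(s["vertical_fov"])/2)
    K=np.array([[f,0,s["cx"]],[0,f,s["cy"]],[0,0,1.]]); R=cv2.Rodrigues(np.array(s["rvec"],float))[0]
    return s,K,R,np.array(s["tvec"],float).ravel()
def back(c,p,z):
    s,K,R,t=c; d=R.T@np.linalg.inv(K)@[p[0],p[1],1]; o=-R.T@t
    return o+d*(z-o[2])/d[2]
def proj(c,P):
    s,K,R,t=c; q=K@(R@np.array(P,float)+t); return q[:2]/q[2]
def save(c,n,box=None,k=1):
    im=c[0]["pixels"][:,:,::-1]
    if box: im=im[box[1]:box[3],box[0]:box[2]]
    cv2.imwrite("pics/"+n,cv2.resize(im,None,fx=k,fy=k,interpolation=cv2.INTER_CUBIC))
E
python3 - <<'E'
from h import *
np.set_printoptions(precision=4,suppress=True)
o=get_obs(); print({k:np.round(v,4) for k,v in o.items()})
Z=dict(roller=.05,stub_end=.05,pin_end=.05,stand=0,seat=.064,low_cheek=.064,tall_cheek=.064,cradle=0,cage=0,pen=0,jar=0,pot=0,carton=0)
for n in ("top","scene"):
    c=cam(n); save(c,n+"0.png"); print(n,c[1][0,0],"campos",-c[2].T@c[3])
    for q,z in Z.items():
        for r in place_of(n,q)[:2]: print(q,round(r["score"],2),np.round(r["pixel"],1),back(c,r["pixel"],z))
E
```

```text
{'time': np.float64(0.0), 'joint_positions': array([ 1.1119,  0.0879,  1.3722, -0.    ,  1.6836, -0.1031]), 'qvel': array([-0.0005,  0.0011, -0.0003, -0.0006, -0.0013, -0.0019]), 'joint_torque': array([ -0.0017, -34.0182, -30.243 ,   0.0717,   0.033 ,  -0.0002]), 'tool_pos': array([0.1914, 0.5151, 0.2043]), 'ee_rot': array([-3.1394, -0.0002,  2.7858]), 'wrist_force': array([-0.4209,  0.4508,  0.2895]), 'wrist_torque': array([ 0.0041, -0.0494,  0.0286]), 'finger_force': np.float64(0.0), 'width': np.float64(0.0939)}
top 450.418585624831 campos [0.4431 0.1702 1.1569]
roller 0.61 [261.1 226.9] [0.4714 0.3272 0.05  ]
stub_end 0.91 [293.9 230.3] [0.4633 0.2465 0.05  ]
stub_end 0.55 [360.3 181.3] [0.5847 0.0832 0.05  ]
pin_end 0.62 [225.7 219.8] [0.4886 0.4147 0.05  ]
stand 0.68 [391.6 240.8] [ 0.438  -0.0005  0.    ]
seat 0.6 [394.3 243. ] [0.433  0.0025 0.064 ]
low_cheek 0.57 [420.4 247. ] [ 0.4236 -0.0604  0.064 ]
low_cheek 0.3 [395.4 241.4] [ 0.4369 -0.0002  0.064 ]
tall_cheek 0.56 [352.9 233.4] [0.4559 0.1025 0.064 ]
cage 0.75 [418.9 244. ] [ 0.4301 -0.0702  0.    ]
cage 0.6 [352. 234.
[... 455 characters left out ...]
52 0.4198 0.05  ]
stand 0.72 [364.6 217.8] [0.4511 0.0129 0.    ]
seat 0.67 [370.5 194.9] [ 0.4519 -0.0106  0.064 ]
seat 0.64 [277.1 234.8] [0.4538 0.3259 0.064 ]
low_cheek 0.7 [385.1 189.6] [ 0.447  -0.0708  0.064 ]
tall_cheek 0.88 [343.3 207.7] [0.4473 0.1068 0.064 ]
tall_cheek 0.58 [300.9 228.6] [0.4376 0.2658 0.064 ]
cradle 0.79 [273.6 252.7] [0.4828 0.3185 0.    ]
cage 0.68 [340.8 238.8] [0.4142 0.1507 0.    ]
cage 0.42 [240.2 249.2] [0.5557 0.3677 0.    ]
pen 0.62 [307.4 226.2] [0.5289 0.164  0.    ]
jar 0.43 [317.4 209.9] [0.5866 0.071  0.    ]
pot 0.75 [274.5 226.2] [0.594  0.2286 0.    ]
carton 0.9 [218.9 248.5] [0.5969 0.4042 0.    ]
carton 0.57 [236.  249.7] [0.5611 0.3766 0.    ]
```

Run:
```python
import cv2
a=cv2.imread("pics/top0.png")[140:300,190:460]
cv2.imwrite("pics/topc.png",cv2.resize(a,(800,474),interpolation=cv2.INTER_CUBIC))
a=cv2.imread("pics/scene0.png")[140:300,190:460]
cv2.imwrite("pics/scenec.png",cv2.resize(a,(800,474),interpolation=cv2.INTER_CUBIC))
```

```text
(no output)
```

View pics/topc.png

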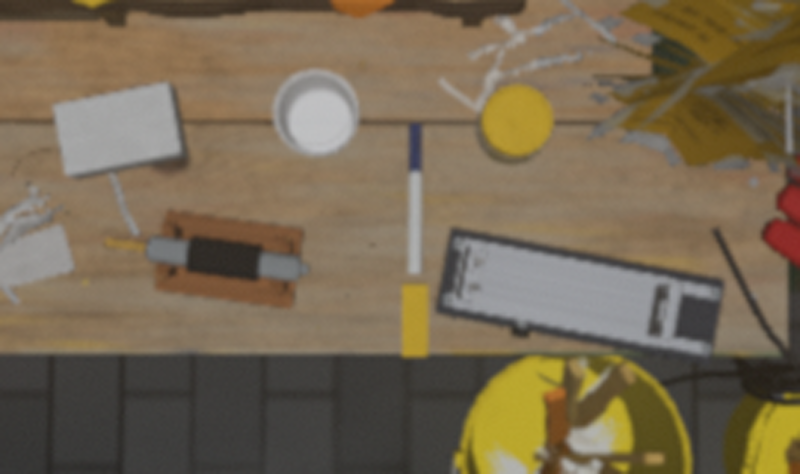

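View pics/scenec.png

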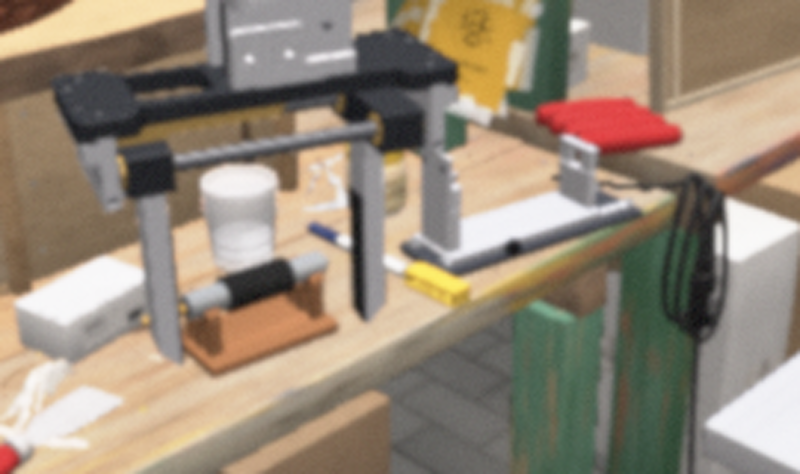

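The top view shows the roller from its stub at about (294,230) to its pin at about (226,221). The stand has its tall cheek near (345,231) and its low cheek near (413,245), and the cage and pen lie between the two. Both axes are turned about 10° the same way. Next I fit silhouettes to get the exact poses.

```bash
cat > fit.py <<'E'
from h import *
from scipy.optimize import minimize
def box(x0,x1,y0,y1,z0,z1): return np.array([[x,y,z] for x in(x0,x1) for y in(y0,y1) for z in(z0,z1)],float)
def cyl(r,y0,y1):
    a=np.linspace(0,2*np.pi,24); return np.array([[r*np.cos(t),y,r*np.sin(t)] for t in a for y in(y0,y1)])
def stand(o): return [box(-.038,.038,-.12,.12,0,.01),box(-.022,.022,-.085+o,.095+o,.01,.019),box(-.022,.022,-.085+o,-.075+o,.01,.081),box(-.022,.022,.075+o,.095+o,.01,.112)]
def roller(): return [cyl(.011,-.063,.063),cyl(.0155,-.03,.03),cyl(.005,-.071,-.06),cyl(.004,.06,.101)]
def render(c,parts,p,z,S=4):
    m=np.zeros((400*S,640*S),np.uint8); ca,sa=np.cos(p[2]),np.sin(p[2]); A=np.array([[ca,-sa,0],[sa,ca,0],[0,0,1]])
    for q in parts:
        P=q@A.T+[p[0],p[1],z]; u,_=cv2.projectPoints(P,c[0]["rvec"],c[3],c[1],None)
        h=cv2.convexHull(((u.reshape(-1,2)+.5)*S).astype(np.float32)); cv2.fillConvexPoly(m,np.round(h*16).astype(np.int32),1,shift=4)
    return cv2.resize(m.astype(np.float32),(640,400),interpolation=cv2.INTER_AREA)
def fit(cs,masks,mk,z,p0,step):
    def f(p):
        v=0
        for c,m in zip(cs,masks):
            r=render(c,mk(p),p,z); v+=1-np.minimum(r,m).sum()/np.maximum(r,m).sum()
        return v
    s=np.vstack([p0]+[np.array(p0)+np.eye(len(p0))[i]*step[i] for i in range(len(p0))])
    r=minimize(f,p0,method="Nelder-Mead",options=dict(initial_simplex=s,maxiter=250,xatol=1e-4,fatol=1e-4)); return r.x,r.fun
E
python3 - <<'E'
from fit import *
import bench; print("gpo",bench.grip_point_offset)
np.set_printoptions(precision=4,suppress=True)
ct=cam("top"); ms=masks_of("top","stand"); mr=masks_of("top","roller")
cs=cam("scene"); ms2=masks_of("scene","stand")
for m in (ms,mr,ms2): print([(round(r["score"],2),r["extent"],int(r["mask"].sum())) for r in m[:2]])
print("stand top",fit([ct],[ms[0]["mask"]],lambda p:stand(p[3]),0,[.438,0.0,-.17,0],[.01,.01,.05,.01]))
print("stand both",fit([ct,cs],[ms[0]["mask"],ms2[0]["mask"]],lambda p:stand(p[3]),0,[.438,0.0,-.17,0],[.01,.01,.05,.01]))
print("roller",fit([ct],[mr[0]["mask"]],lambda p:roller(),.05,[.473,.327,-.15],[.01,.01,.05]))
E
```

```text
gpo 0.0188
[(0.65, [339.1, 217.3, 433.1, 261.9], 2872)]
[(0.92, [232.9, 220.7, 293.6, 232.1], 536)]
[(0.73, [324.9, 188.4, 407.6, 232.8], 1780)]
stand top (array([ 0.4423,  0.0169, -0.1857, -0.0003]), np.float64(0.02871602773666382))
stand both (array([ 0.4425,  0.0169, -0.1831,  0.0134]), np.float64(0.17460912466049194))
roller (array([ 0.4734,  0.3174, -0.1442]), np.float64(0.17464953660964966))
```

>>> {"name": "apply_moves", "arguments": {"commands": [[0, 0, -0.14, 0.03, -0.021, 0, 100], [0, 0, -0.28, 0.06, -0.042, 0, 100], [0, 0, -0.42, 0.09, -0.063, 0, 100], [0, 0, -0.56, 0.12, -0.084, 0, 100], [0, 0, -0.7, 0.15, -0.105, 0, 100]]}}

```text
time: 2.15
tool_pos: [0.3426, 0.4097, 0.2056]
ee_rot: [3.141, -0.0, 2.08]
wrist_force: [-0.2, 0.1, -0.4]
width: 0.0943
finger_force: 0.0
```

>>> {"name": "apply_moves", "arguments": {"commands": [[0, 0, -0.14, 0.03, -0.02, 0, 100], [0, 0, -0.28, 0.06, -0.04, 0, 100], [0, 0, -0.42, 0.09, -0.06, 0, 100], [0, 0, -0.56, 0.12, -0.08, 0, 100], [0, 0, -0.66, 0.13, -0.093, 0, 100]]}}

```text
time: 2.65
tool_pos: [0.474, 0.3157, 0.205]
ee_rot: [3.141, 0.001, 1.418]
wrist_force: [-0.8, -0.4, -0.2]
width: 0.094
finger_force: 0.0
```

Run:
```python
from fit import *
np.set_printoptions(precision=4,suppress=True)
o=get_obs(); print(o["tool_pos"],o["ee_rot"],o["time"],o["joint_positions"],o["wrist_force"])
c=cam("wrist"); save(c,"w1.png"); mr=masks_of("wrist","roller"); print([(round(r["score"],2),r["extent"],int(r["mask"].sum())) for r in mr[:3]])
for q in("stub_end","pin_end","roller"): print(q,[(round(r["score"],2),r["pixel"],back(c,r["pixel"],.05)) for r in place_of("wrist",q)[:2]])
print("cam",-c[2].T@c[3], "roller",fit([c],[mr[0]["mask"]],lambda p:roller(),.05,[.473,.322,-.144],[.01,.01,.05]))
```

```text
[0.474  0.3157 0.205 ] [3.141  0.0008 1.4182] 2.65 [ 0.4886  0.1309  1.3238 -0.001   1.6869  0.6411] [-0.8183 -0.4327 -0.2492]
[(0.9, [302.5, 98.7, 329.3, 240.1], 2497)]
stub_end [(0.87, [315.9, 238.0], array([0.4611, 0.2513, 0.05  ]))]
pin_end [(0.66, [317.0, 96.9], array([0.4884, 0.4175, 0.05  ]))]
roller [(0.56, [313.6, 186.4], array([0.4687, 0.3174, 0.05  ]))]
cam [0.4847 0.3858 0.3834] roller (array([ 0.4714,  0.3171, -0.1322]), np.float64(0.07899850606918335))
```

View pics/w1.png

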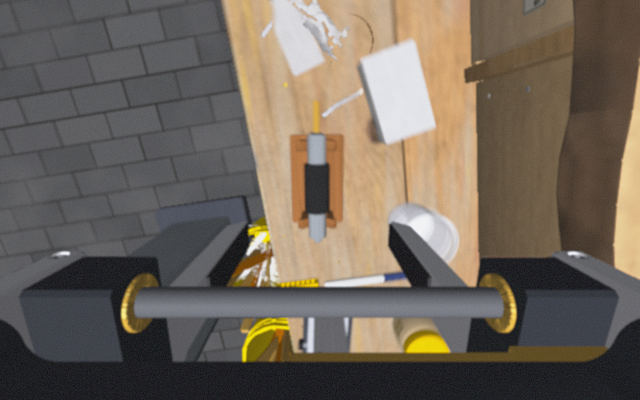

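The wrist view shows the roller in its cradle between the open fingers, axis near column 316, with the pin at row 97 and the stub at row 238. The two fits agree within about 2 mm, so I go down and grip.

>>> {"name": "apply_moves", "arguments": {"commands": [[0, 0, 0.003, -0.002, 0.002, -0.045, 100], [0, 0, 0.003, -0.002, 0.002, -0.09, 100], [0, 0, 0.003, -0.002, 0.002, -0.13, 100], [0, 0, 0.003, -0.002, 0.002, -0.16, 100], [0, 0, 0.003, -0.002, 0.002, -0.174, 100]]}}

```text
time: 3.4
tool_pos: [0.4664, 0.3196, 0.028]
ee_rot: [-3.137, 0.003, 1.432]
wrist_force: [-0.6, 0.1, -0.6]
width: 0.0936
finger_force: 0.0
```

>>> {"name": "apply_moves", "arguments": {"commands": [[0, 0, 0, 0, 0, 0, 60], [0, 0, 0, 0, 0, 0, 30], [0, 0, 0, 0, 0, 0, 0], [0, 0, 0, 0, 0, 0, 0], [0, 0, 0, 0, 0, 0, 0]]}}

```text
time: 3.9
tool_pos: [0.4705, 0.32, 0.033]
ee_rot: [3.139, -0.002, 1.429]
wrist_force: [0.6, -0.7, 0.3]
width: 0.0576
finger_force: 0.0
```

>>> {"name": "apply_moves", "arguments": {"commands": [[0, 0, 0, 0, 0, 0, 0], [0, 0, 0, 0, 0, 0, 0], [0, 0, 0, 0, 0, 0, 0], [0, 0, 0, 0, 0, 0, 0], [0, 0, 0, 0, 0, 0, 0]]}}

```text
time: 4.4
tool_pos: [0.4714, 0.3193, 0.032]
ee_rot: [3.138, -0.0, 1.429]
wrist_force: [5.6, -1.3, -0.8]
width: 0.0303
finger_force: 30.0
```

>>> {"name": "apply_moves", "arguments": {"commands": [[0, 0, 0, 0, 0, 0.02, 0], [0, 0, 0, 0, 0, 0.06, 0], [0, 0, 0, 0, 0, 0.1, 0], [0, 0, -0.01, -0.003, -0.03, 0.125, 0], [0, 0, -0.02, -0.006, -0.07, 0.125, 0]]}}

```text
time: 4.9
tool_pos: [0.4645, 0.2512, 0.1603]
ee_rot: [3.137, -0.005, 1.412]
wrist_force: [1.0, 0.3, -3.8]
width: 0.0303
finger_force: 30.0
```

>>> {"name": "apply_moves", "arguments": {"commands": [[0, 0, -0.005, -0.006, -0.045, 0, 0], [0, 0, -0.01, -0.012, -0.09, 0, 0], [0, 0, -0.015, -0.018, -0.135, 0, 0], [0, 0, -0.02, -0.024, -0.18, 0, 0], [0, 0, -0.024, -0.03, -0.22, 0, 0]]}}

```text
time: 5.4
tool_pos: [0.4313, 0.0284, 0.1549]
ee_rot: [-3.137, -0.0, 1.385]
wrist_force: [0.7, -0.7, -3.8]
width: 0.0299
finger_force: 30.0
```

>>> {"name": "apply_moves", "arguments": {"commands": [[0, 0, 0, 0, -0.025, -0.01, 0], [0, 0, 0, 0, -0.04, -0.02, 0], [0, 0, 0, 0, -0.048, -0.025, 0], [0, 0, 0, 0, -0.048, -0.03, 0], [0, 0, 0, 0, -0.048, -0.03, 0]]}}

```text
time: 5.9
tool_pos: [0.4326, -0.0175, 0.1252]
ee_rot: [-3.138, -0.001, 1.385]
wrist_force: [0.2, -1.1, -4.1]
width: 0.0304
finger_force: 30.0
```

Run:
```python
from fit import *
np.set_printoptions(precision=4,suppress=True)
o=get_obs(); print(o["tool_pos"],o["ee_rot"],o["time"],o["wrist_force"],o["width"],o["finger_force"])
g=o["tool_pos"]+[0,0,.0188]
for n in("wrist","top"):
    c=cam(n); save(c,n+"2.png",None if n=="wrist" else (320,190,460,290),1 if n=="wrist" else 5)
    for q,z in (("pin_end",g[2]),("stub_end",g[2]),("roller",g[2]),("tall_cheek",.064),("low_cheek",.064),("seat",.064),("stand",0)):
        print(n,q,[(round(r["score"],2),r["pixel"],back(c,r["pixel"],z)) for r in place_of(n,q)[:2]])
    if n=="wrist":
        for q in("stand","roller"): print(q,[(round(r["score"],2),r["extent"],int(r["mask"].sum())) for r in masks_of(n,q)[:2]])
```

```text
[ 0.4326 -0.0175  0.1252] [-3.1384 -0.001   1.3853] 5.9 [ 0.1584 -1.0914 -4.0989] 0.030417998792895317 29.98571276664734
wrist pin_end [(0.65, [318.2, 75.2], array([0.4506, 0.0778, 0.144 ])), (0.43, [272.8, 17.6], array([0.4332, 0.1085, 0.144 ]))]
wrist stub_end [(0.69, [318.5, 346.3], array([ 0.4195, -0.0884,  0.144 ]))]
wrist roller [(0.84, [320.1, 250.5], array([ 0.4333, -0.0203,  0.144 ]))]
wrist tall_cheek [(0.55, [322.3, 60.6], array([0.4579, 0.1007, 0.064 ]))]
wrist low_cheek [(0.44, [317.9, 72.0], array([0.453 , 0.0932, 0.064 ]))]
wrist seat []
wrist stand []
stand [(0.65, [271.4, 12.2, 361.0, 222.4], 11364)]
roller [(0.44, [275.6, 9.7, 362.7, 224.8], 11765)]
top pin_end [(0.53, [367.9, 233.3], array([0.4553, 0.0738, 0.144 ]))]
top stub_end [(0.32, [396.2, 242.8], array([0.4342, 0.0105, 0.144 ]))]
top roller [(0.66, [409.1, 242.4], array([ 0.4352, -0.0183,  0.144 ]))]
top tall_cheek [(0.65, [352.0, 232.4], array([0.4583, 0.1047, 0.064 ])), (0.15, [386.9, 241.6], array([0.4364, 0.0204, 0.064 ]))]
top low_cheek []
top seat [(0.8, [395.5, 242.4], array([ 0.4345, -0.0004,  0.064 ]))]
top stand [(0.62, [385.1, 240.0], array([0.44  , 0.0162, 0.    ]))]
```

View pics/wrist2.png

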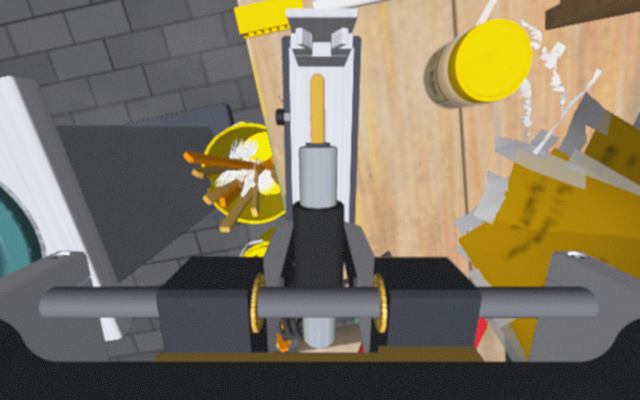

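View pics/top2.png

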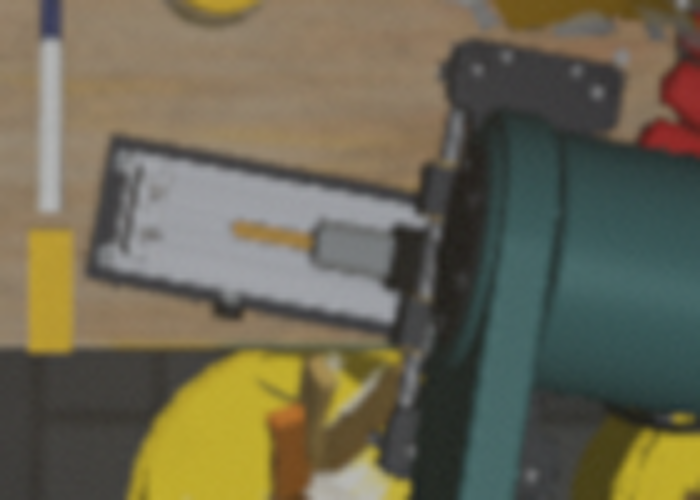

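The wrist view shows the pin end at (317,75), the barrel and stub along column 319, and the tall cheek's groove at about column 323, rows 30-60. I zoom in to measure the sideways offset and the cheek's place.

Run:
```python
import cv2
a=cv2.imread("pics/wrist2.png")[0:110,260:390]
cv2.imwrite("pics/w2c.png",cv2.resize(a,None,fx=5,fy=5,interpolation=cv2.INTER_CUBIC))
```

```text
(no output)
```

View pics/w2c.png

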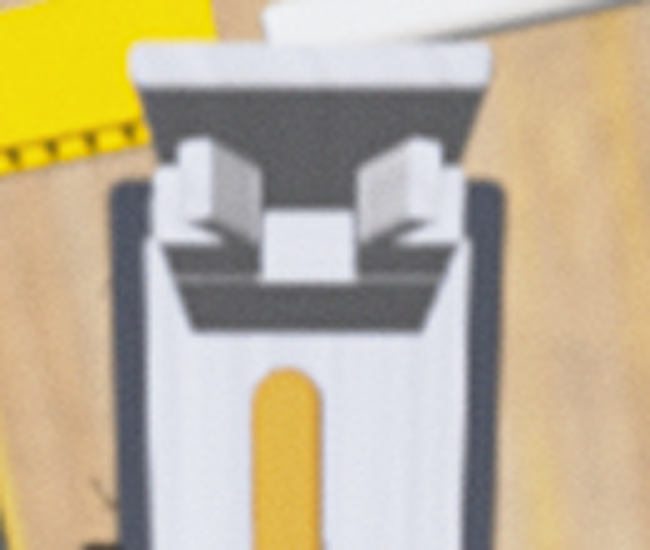

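Run:
```python
from fit import *
np.set_printoptions(precision=4,suppress=True)
o=get_obs(); g=np.array(o["tool_pos"])+[0,0,.0188]; print(g,o["ee_rot"])
c=cam("wrist"); ax=np.array([np.sin(.1857),np.cos(.1857)]); la=np.array([ax[1],-ax[0]])
def sh(n,P):
    d=P[:2]-np.array([.4423,.0169]); print(n,P,"stand frame x %.1f y %.1f mm"%(1e3*d@la,1e3*d@ax))
for n,p,z in (("wallTopL",(287.6,18),.112),("wallTopR",(357.6,18),.112),("gflL",(312.4,42),.06),("gflR",(331.4,42),.06),("gffL",(312.4,56.4),.06),("gffR",(331.4,56.4),.06),("footL",(298.4,66),.019),("footR",(344.6,66),.019),("baseL",(282,37),.01),("baseR",(360.5,37),.01),("pin",(317.4,73.6),g[2]),("pinroot",(318,147),g[2]),("stub",(318.5,347),g[2])):
    sh(n,back(c,p,z))
sh("tool",g)
m=masks_of("wrist","stand")[0]["mask"];
```

```text
[ 0.4336 -0.0185  0.1453] [3.1415 0.     1.3847]
wallTopL [0.4403 0.1174 0.112 ] stand frame x -20.5 y 98.4 mm
wallTopR [0.4821 0.1095 0.112 ] stand frame x 22.0 y 98.3 mm
gflL [0.4542 0.1152 0.06  ] stand frame x -6.5 y 98.8 mm
gflR [0.4688 0.1125 0.06  ] stand frame x 8.4 y 98.8 mm
gffL [0.4522 0.1051 0.06  ] stand frame x -6.6 y 88.5 mm
gffR [0.467  0.1023 0.06  ] stand frame x 8.5 y 88.5 mm
footL [0.4387 0.1085 0.019 ] stand frame x -20.4 y 89.3 mm
footR [0.4811 0.1005 0.019 ] stand frame x 22.7 y 89.3 mm
baseL [0.4284 0.1378 0.01  ] stand frame x -36.0 y 116.3 mm
baseR [0.501  0.1241 0.01  ] stand frame x 37.9 y 116.2 mm
pin [0.4513 0.0777 0.1453] stand frame x -2.4 y 61.4 mm
pinroot [0.4445 0.0403 0.1453] stand frame x -2.1 y 23.4 mm
stub [ 0.4202 -0.09    0.1453] stand frame x -2.0 y -109.2 mm
tool [ 0.4336 -0.0185  0.1453] stand frame x -2.0 y -36.4 mm
```

The cheek's groove centre is 3 mm to one side of the pin. The back wall is about 37 mm ahead of the pin end, so the yoke is off by about +14 mm. I shift sideways, go down to axis height 100 mm and advance.

>>> {"name": "apply_moves", "arguments": {"commands": [[0, 0, 0, 0.003, -0.0006, -0.015, 0], [0, 0, 0, 0.003, -0.0006, -0.03, 0], [0, 0, 0, 0.004, 0.006, -0.042, 0], [0, 0, 0, 0.006, 0.015, -0.045, 0], [0, 0, 0, 0.0077, 0.024, -0.045, 0]]}}

```text
time: 7.4
tool_pos: [0.4411, 0.0065, 0.081]
ee_rot: [-3.14, -0.0, 1.385]
wrist_force: [-1.2, -0.7, -3.9]
width: 0.0299
finger_force: 30.0
```

>>> {"name": "apply_moves", "arguments": {"commands": [[0, 0, 0, 0, 0, 0, 0], [0, 0, 0, 0, 0, 0, 0], [0, 0, 0, 0, 0, 0, 0], [0, 0, 0, 0, 0, 0, 0], [0, 0, 0, 0, 0, 0, 0]]}}

```text
time: 7.9
tool_pos: [0.4414, 0.0053, 0.0817]
ee_rot: [3.141, 0.0, 1.384]
wrist_force: [0.2, -0.5, -3.8]
width: 0.0303
finger_force: 30.0
```

```bash
cat > m.py <<'E'
from fit import *
np.set_printoptions(precision=4,suppress=True)
ax=np.array([np.sin(.1857),np.cos(.1857)]); la=np.array([ax[1],-ax[0]])
def st():
    o=get_obs(); g=np.array(o["tool_pos"])+[0,0,.0188]; d=g[:2]-np.array([.4423,.0169]); f=np.array(o["wrist_force"])
    print("t %.2f stand x %.1f y %.1f axis z %.1f mm; Flat %.1f Fax %.1f Fz %.1f"%(o["time"],1e3*d@la,1e3*d@ax,1e3*g[2],f[:2]@la,f[:2]@ax,f[2]),o["ee_rot"],"tq",o["wrist_torque"],"w",o["width"],o["finger_force"])
E
python3 - <<'E'
from m import *
st(); cam("wrist"); st(); print([(r["score"],r["pixel"]) for r in place_of("wrist","pin_end")[:2]])
E
```

```text
t 7.90 stand x 1.2 y -11.5 axis z 100.5 mm; Flat 0.3 Fax -0.4 Fz -3.8 [3.1411 0.0001 1.3844] tq [-0.0772  0.0911  0.0128] w 0.030260337897824938 29.98582273721695
t 7.95 stand x 1.2 y -11.5 axis z 100.5 mm; Flat -0.3 Fax -0.4 Fz -4.5 [3.1412 0.     1.3844] tq [-0.0568  0.0397 -0.0285] w 0.03003162401593365 29.98576909303665
[(0.93, [320.7, 73.8]), (0.48, [318.3, 345.4])]
```

>>> {"name": "apply_moves", "arguments": {"commands": [[0, 0, 0, 0.0006, 0.003, 0, 0], [0, 0, 0, 0.0011, 0.0059, 0, 0], [0, 0, 0, 0.0015, 0.0079, 0, 0], [0, 0, 0, 0.0017, 0.0088, 0, 0], [0, 0, 0, 0.0018, 0.0098, 0, 0]]}}

```text
time: 8.5
tool_pos: [0.4431, 0.0155, 0.0815]
ee_rot: [-3.142, 0.0, 1.385]
wrist_force: [-0.0, 0.5, -5.1]
width: 0.0303
finger_force: 30.0
```

>>> {"name": "apply_moves", "arguments": {"commands": [[0, 0, 0, 0.0002, 0.001, 0, 0], [0, 0, 0, 0.0004, 0.002, 0, 0], [0, 0, 0, 0.0006, 0.003, 0, 0], [0, 0, 0, 0.0007, 0.0039, 0, 0], [0, 0, 0, 0.0007, 0.0039, 0, 0]]}}

```text
time: 9.0
tool_pos: [0.4437, 0.0188, 0.0815]
ee_rot: [3.142, 0.001, 1.385]
wrist_force: [-0.6, -1.6, -4.2]
width: 0.0307
finger_force: 30.0
```

Run:
```python
from m import *
st(); cam("wrist"); st(); cam("wrist"); st()
```

```text
t 9.00 stand x 1.1 y 2.1 axis z 100.3 mm; Flat -0.3 Fax -1.6 Fz -4.2 [3.1415 0.0012 1.3847] tq [-0.4174  0.1468 -0.0134] w 0.030718940979854996 29.98565822839737
t 9.05 stand x 1.1 y 2.2 axis z 100.3 mm; Flat 0.1 Fax -2.1 Fz -3.5 [3.1415 0.0009 1.3847] tq [-0.4752  0.0829 -0.0522] w 0.03069953611819935 29.985646605491638
t 9.10 stand x 1.1 y 2.2 axis z 100.3 mm; Flat 0.6 Fax -2.3 Fz -4.0 [3.1415 0.0008 1.3846] tq [-0.4963  0.1305 -0.0091] w 0.03063055985609939 29.98555898666382
```

>>> {"name": "apply_moves", "arguments": {"commands": [[0, 0, 0, 0.0003, 0.0015, 0, 0], [0, 0, 0, 0.0006, 0.0029, 0, 0], [0, 0, 0, 0.0008, 0.0044, 0, 0], [0, 0, 0, 0.0011, 0.0059, 0, 0], [0, 0, 0, 0.0011, 0.0059, 0, 0]]}}

```text
time: 9.6
tool_pos: [0.4449, 0.0251, 0.0815]
ee_rot: [3.141, 0.0, 1.385]
wrist_force: [-1.7, -3.2, -4.5]
width: 0.0306
finger_force: 30.0
```

Run:
```python
from m import *
for i in range(4): cam("wrist"); st()
print([(r["score"],r["pixel"]) for r in place_of("wrist","pin_end")[:2]])
```

```text
t 9.65 stand x 1.0 y 8.6 axis z 100.3 mm; Flat 0.4 Fax -2.8 Fz -3.7 [3.1415 0.0003 1.3849] tq [-0.7877  0.148  -0.0129] w 0.030527080114794075 29.985314905643463
t 9.70 stand x 1.0 y 8.6 axis z 100.3 mm; Flat -0.5 Fax -3.0 Fz -4.6 [3.1414 0.0003 1.3849] tq [-0.7867  0.1684 -0.001 ] w 0.02993901716372671 29.98533010482788
t 9.75 stand x 1.0 y 8.5 axis z 100.3 mm; Flat 0.5 Fax -4.9 Fz -3.8 [3.1415 0.0002 1.3848] tq [-0.8188  0.1842  0.0385] w 0.03011286072143174 29.985430240631104
t 9.80 stand x 1.0 y 8.6 axis z 100.3 mm; Flat -0.1 Fax -4.1 Fz -3.4 [3.1415 0.0001 1.3848] tq [-0.8128  0.2483 -0.0024] w 0.030115289161447276 29.985404312610626
[(0.68, [461.6, 120.7])]
```

>>> {"name": "apply_moves", "arguments": {"commands": [[0, 0, 0, 0.0003, 0.0015, 0, 0], [0, 0, 0, 0.0006, 0.0029, 0, 0], [0, 0, 0, 0.0008, 0.0044, 0, 0], [0, 0, 0, 0.0011, 0.0059, 0, 0], [0, 0, 0, 0.0012, 0.0062, 0, 0]]}}

```text
time: 10.35
tool_pos: [0.446, 0.031, 0.0815]
ee_rot: [-3.141, 0.001, 1.385]
wrist_force: [-1.5, -6.5, -4.2]
width: 0.03
finger_force: 30.0
```

Run:
```python
from m import *
for i in range(3): cam("wrist"); st()
c=cam("wrist"); save(c,"w3.png",(240,0,400,140),5)
```

```text
t 10.40 stand x 1.0 y 14.5 axis z 100.3 mm; Flat 0.4 Fax -6.4 Fz -3.1 [-3.1415  0.0012  1.3848] tq [-1.1136  0.2439 -0.0636] w 0.03007581244412847 29.985430240631104
t 10.45 stand x 1.0 y 14.5 axis z 100.2 mm; Flat 0.8 Fax -5.7 Fz -4.7 [-3.1414  0.0012  1.3848] tq [-1.087   0.2266  0.0266] w 0.03035332270397454 29.985386431217194
t 10.50 stand x 1.0 y 14.5 axis z 100.2 mm; Flat 1.1 Fax -5.7 Fz -3.7 [-3.1414  0.0013  1.3848] tq [-1.0914  0.2764  0.0187] w 0.03038393368988963 29.985511600971222
```

View pics/w3.png

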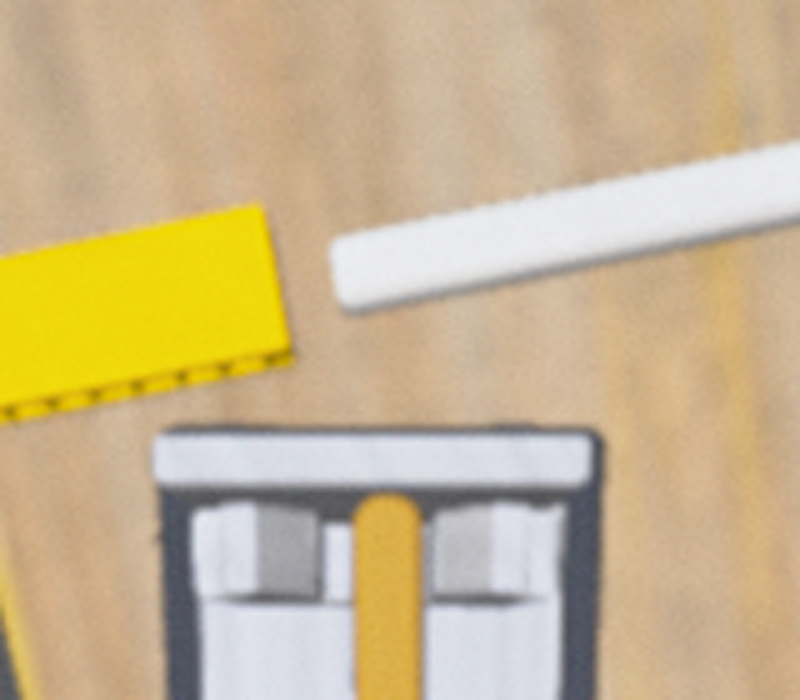

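The pin end rests on the back wall at crop (387,500). The groove's centre is near crop column 376, so the pin is about 1 mm to the right. The force is about 6 N and the pin is pushed in about 14 mm. I shift 1 mm left and ease down.

>>> {"name": "apply_moves", "arguments": {"commands": [[0, 0, 0, -0.001, 0.0002, 0, 0], [0, 0, 0, -0.001, 0.0002, -0.002, 0], [0, 0, 0, -0.001, 0.0002, -0.005, 0], [0, 0, 0, -0.001, 0.0002, -0.008, 0], [0, 0, 0, -0.001, 0.0002, -0.011, 0]]}}

```text
time: 11.05
tool_pos: [0.4456, 0.0312, 0.0711]
ee_rot: [3.14, 0.001, 1.385]
wrist_force: [-0.7, -6.3, -1.0]
width: 0.0299
finger_force: 30.0
```

>>> {"name": "apply_moves", "arguments": {"commands": [[0, 0, 0, 0, 0, -0.001, 0], [0, 0, 0, 0, 0, -0.002, 0], [0, 0, 0, 0, 0, -0.003, 0], [0, 0, 0, 0, 0, -0.004, 0], [0, 0, 0, 0, 0, -0.005, 0]]}}

```text
time: 11.55
tool_pos: [0.4455, 0.0312, 0.066]
ee_rot: [3.14, 0.001, 1.385]
wrist_force: [-0.9, -5.5, -1.7]
width: 0.0304
finger_force: 30.0
```

Run:
```python
from m import *
for i in range(3): cam("wrist"); st()
```

```text
t 11.60 stand x 0.4 y 14.6 axis z 84.6 mm; Flat 1.3 Fax -5.3 Fz -1.7 [3.1406 0.0007 1.3846] tq [-0.9528  0.1983 -0.0465] w 0.030351857526672403 29.98303234577179
t 11.65 stand x 0.4 y 14.6 axis z 84.7 mm; Flat -0.7 Fax -6.5 Fz -2.2 [3.1406 0.0008 1.3846] tq [-0.9563  0.2131  0.0446] w 0.03034600277397638 29.982997477054596
t 11.70 stand x 0.5 y 14.6 axis z 84.8 mm; Flat 1.2 Fax -5.0 Fz -1.4 [3.1405 0.0007 1.3846] tq [-0.9405  0.2315  0.0335] w 0.030483451287656012 29.983026087284088
```

>>> {"name": "apply_moves", "arguments": {"commands": [[0, 0, 0, 0, 0, -0.001, 0], [0, 0, 0, 0, 0, -0.002, 0], [0, 0, 0, 0, 0, -0.003, 0], [0, 0, 0, 0, 0, -0.004, 0], [0, 0, 0, 0, 0, -0.005, 0]]}}

```text
time: 12.2
tool_pos: [0.4455, 0.0312, 0.061]
ee_rot: [3.14, 0.001, 1.385]
wrist_force: [-0.0, -5.8, -2.8]
width: 0.03
finger_force: 30.0
```

Run:
```python
from m import *
for i in range(2): cam("wrist"); st()
c=cam("wrist"); save(c,"w4.png",(220,0,420,140),4)
c=cam("scene"); save(c,"s4.png",(300,150,430,250),6)
```

```text
t 12.25 stand x 0.4 y 14.6 axis z 79.7 mm; Flat -0.6 Fax -6.0 Fz -1.8 [3.1406 0.0007 1.3846] tq [-0.9574  0.1875 -0.0098] w 0.030286839953194554 29.98384863138199
t 12.30 stand x 0.4 y 14.6 axis z 79.7 mm; Flat 0.1 Fax -4.9 Fz -1.6 [3.1406 0.0007 1.3846] tq [-0.9184  0.1711 -0.0222] w 0.03044114103447141 29.984159767627716
```

View pics/s4.png

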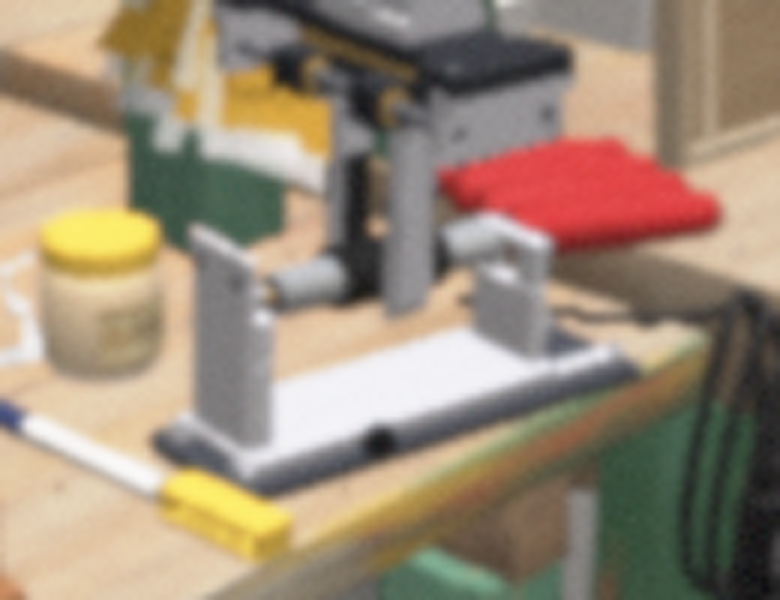

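The scene view shows the roller between the cheeks: the pin is in the groove (crop (265,285)) and the stub is beside the low cheek (crop (500,235)). The forces are steady, so I continue down to seat height.

>>> {"name": "apply_moves", "arguments": {"commands": [[0, 0, 0, 0, 0, -0.0015, 0], [0, 0, 0, 0, 0, -0.003, 0], [0, 0, 0, 0, 0, -0.0045, 0], [0, 0, 0, 0, 0, -0.006, 0], [0, 0, 0, 0, 0, -0.0075, 0]]}}

```text
time: 12.9
tool_pos: [0.4455, 0.0312, 0.0536]
ee_rot: [3.14, 0.001, 1.385]
wrist_force: [-1.1, -6.3, -1.0]
width: 0.0303
finger_force: 30.0
```

>>> {"name": "apply_moves", "arguments": {"commands": [[0, 0, 0, 0, 0, -0.0015, 0], [0, 0, 0, 0, 0, -0.003, 0], [0, 0, 0, 0, 0, -0.0045, 0], [0, 0, 0, 0, 0, -0.006, 0], [0, 0, 0, 0, 0, -0.006, 0]]}}

```text
time: 13.4
tool_pos: [0.4454, 0.0312, 0.0474]
ee_rot: [3.141, 0.001, 1.385]
wrist_force: [-1.3, -6.2, -1.9]
width: 0.0299
finger_force: 30.0
```

Run:
```python
from m import *
for i in range(2): cam("wrist"); st()
c=cam("wrist"); save(c,"w5.png",(220,0,420,360),2)
```

```text
t 13.45 stand x 0.5 y 14.6 axis z 66.2 mm; Flat 1.4 Fax -6.7 Fz -2.6 [3.1406 0.0007 1.3847] tq [-0.9565  0.237   0.0003] w 0.03024896666161888 29.983137845993042
t 13.50 stand x 0.5 y 14.6 axis z 66.3 mm; Flat 0.4 Fax -5.4 Fz -2.2 [3.1406 0.0007 1.3847] tq [-0.965   0.2228 -0.0465] w 0.03041950897583247 29.982934892177582
```

View pics/w5.png

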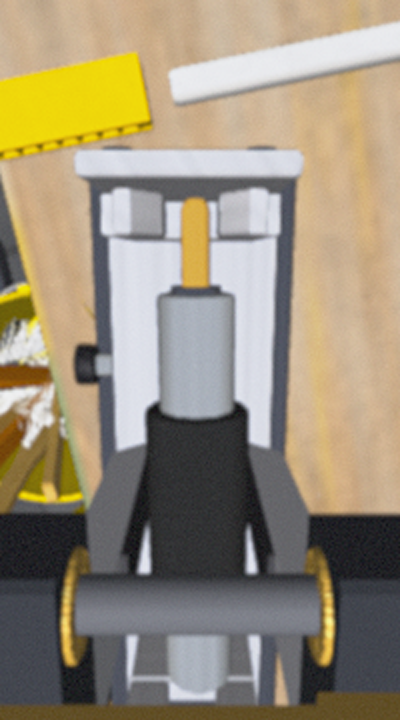

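The pin is centred in the groove (crop (195,200)), and the stub end is lined up with the low cheek's hole (crop (195,685)). Now I ease the roller back.

>>> {"name": "apply_moves", "arguments": {"commands": [[0, 0, 0, -0.0002, -0.001, 0, 0], [0, 0, 0, -0.0004, -0.002, 0, 0], [0, 0, 0, -0.0006, -0.003, 0, 0], [0, 0, 0, -0.0007, -0.0039, 0, 0], [0, 0, 0, -0.0007, -0.0039, 0, 0]]}}

```text
time: 14.05
tool_pos: [0.4447, 0.0276, 0.0472]
ee_rot: [3.141, -0.0, 1.385]
wrist_force: [0.3, -5.1, -2.1]
width: 0.0305
finger_force: 30.0
```

Run:
```python
from m import *
for i in range(2): cam("wrist"); st()
```

```text
t 14.10 stand x 0.3 y 11.0 axis z 66.0 mm; Flat 0.2 Fax -5.0 Fz -2.1 [ 3.141  -0.0001  1.3846] tq [-0.8767  0.0951  0.0036] w 0.03025688557480791 29.982119500637054
t 14.15 stand x 0.3 y 11.0 axis z 65.9 mm; Flat 1.6 Fax -4.2 Fz -2.2 [ 3.141  -0.      1.3847] tq [-0.8027  0.1276 -0.0184] w 0.030352017540978635 29.981638491153717
```

>>> {"name": "apply_moves", "arguments": {"commands": [[0, 0, 0, -0.0001, -0.0008, 0, 0], [0, 0, 0, -0.0003, -0.0016, 0, 0], [0, 0, 0, -0.0004, -0.0024, 0, 0], [0, 0, 0, -0.0006, -0.003, 0, 0], [0, 0, 0, -0.0006, -0.003, 0, 0]]}}

```text
time: 14.65
tool_pos: [0.4437, 0.0247, 0.0469]
ee_rot: [-3.141, -0.0, 1.385]
wrist_force: [-0.4, -2.9, -4.0]
width: 0.03
finger_force: 30.0
```

Run:
```python
from m import *
for i in range(3): cam("wrist"); st()
```

```text
t 14.70 stand x -0.0 y 7.9 axis z 65.7 mm; Flat 0.6 Fax -3.8 Fz -2.3 [-3.1415 -0.0001  1.3848] tq [-0.666   0.108  -0.0144] w 0.03034941177961022 29.981105625629425
t 14.75 stand x -0.1 y 7.9 axis z 65.7 mm; Flat 1.5 Fax -4.3 Fz -3.2 [-3.1415 -0.0001  1.3848] tq [-0.6461  0.1006 -0.0301] w 0.03043619364160248 29.98122900724411
t 14.80 stand x -0.0 y 7.9 axis z 65.8 mm; Flat -1.2 Fax -4.5 Fz -2.5 [-3.1415 -0.      1.3848] tq [-0.6824  0.1142 -0.0674] w 0.030361663578656533 29.981241524219513
```

>>> {"name": "apply_moves", "arguments": {"commands": [[0, 0, 0, -0.0001, -0.0007, 0, 0], [0, 0, 0, -0.0002, -0.0014, 0, 0], [0, 0, 0, -0.0003, -0.002, 0, 0], [0, 0, 0, -0.0004, -0.0025, 0, 0], [0, 0, 0, -0.0004, -0.0025, 0, 0]]}}

```text
time: 15.3
tool_pos: [0.4434, 0.0223, 0.047]
ee_rot: [-3.142, -0.001, 1.385]
wrist_force: [-1.4, -1.5, -3.0]
width: 0.0303
finger_force: 30.0
```

Run:
```python
from m import *
for i in range(3): cam("wrist"); st()
```

```text
t 15.35 stand x 0.0 y 5.6 axis z 65.8 mm; Flat 0.5 Fax -1.6 Fz -3.2 [-3.1415 -0.0004  1.3848] tq [-0.3426  0.0965 -0.0475] w 0.030395166005266826 29.982241988182068
t 15.40 stand x 0.0 y 5.6 axis z 65.8 mm; Flat -0.4 Fax -2.2 Fz -3.1 [-3.1415 -0.0004  1.3848] tq [-0.4237  0.15   -0.0167] w 0.030037465150041395 29.982283115386963
t 15.45 stand x 0.0 y 5.6 axis z 65.8 mm; Flat 0.0 Fax -2.9 Fz -3.1 [-3.1416 -0.0004  1.3848] tq [-0.4177  0.0823 -0.0442] w 0.02997680038697513 29.982301890850067
```

>>> {"name": "apply_moves", "arguments": {"commands": [[0, 0, 0, -0.0001, -0.0004, 0, 0], [0, 0, 0, -0.0001, -0.0008, 0, 0], [0, 0, 0, -0.0001, -0.0008, 0, 0], [0, 0, 0, -0.0001, -0.0008, 0, 0], [0, 0, 0, -0.0001, -0.0008, 0, 0]]}}

```text
time: 15.95
tool_pos: [0.4433, 0.0222, 0.047]
ee_rot: [-3.141, -0.002, 1.385]
wrist_force: [-0.1, 2.4, -3.5]
width: 0.0303
finger_force: 30.0
```

Run:
```python
from m import *
for i in range(3): cam("wrist"); st()
c=cam("wrist"); save(c,"w6.png",(250,0,390,360),2)
```

```text
t 16.00 stand x 0.1 y 5.4 axis z 65.8 mm; Flat -0.7 Fax 4.1 Fz -3.3 [-3.1415 -0.0017  1.3849] tq [ 0.6479  0.0473 -0.038 ] w 0.030532680206651456 29.981445372104645
t 16.05 stand x 0.0 y 5.4 axis z 65.8 mm; Flat -0.3 Fax 4.8 Fz -4.0 [-3.1415 -0.0016  1.3849] tq [ 0.6912 -0.0454 -0.0639] w 0.03027537332431361 29.981368482112885
t 16.10 stand x 0.0 y 5.4 axis z 65.8 mm; Flat -0.5 Fax 3.8 Fz -3.9 [-3.1414 -0.0016  1.3849] tq [ 0.7582 -0.0377 -0.0316] w 0.03035703170870683 29.98134344816208
```

The shoulder has met the low cheek at y = 5.4, with the pin pushed in about 4-5 mm as expected. I relieve the push slightly, lower about 1 mm, and check before opening.

>>> {"name": "apply_moves", "arguments": {"commands": [[0, 0, 0, 0.0001, 0.0005, 0, 0], [0, 0, 0, 0.0001, 0.0005, -0.0005, 0], [0, 0, 0, 0.0001, 0.0005, -0.001, 0], [0, 0, 0, 0.0001, 0.0005, -0.0012, 0], [0, 0, 0, 0.0001, 0.0005, -0.0012, 0]]}}

```text
time: 16.65
tool_pos: [0.4434, 0.0221, 0.046]
ee_rot: [3.142, -0.001, 1.385]
wrist_force: [-0.4, 5.3, -1.4]
width: 0.0305
finger_force: 30.0
```

Run:
```python
from m import *
for i in range(3): cam("wrist"); st()
```

```text
t 16.70 stand x 0.1 y 5.3 axis z 64.7 mm; Flat -2.4 Fax 4.0 Fz -1.1 [ 3.1415 -0.0005  1.3847] tq [ 0.7757  0.1602 -0.0947] w 0.02987450328180209 29.97884899377823
t 16.75 stand x 0.2 y 5.3 axis z 64.8 mm; Flat -1.1 Fax 4.6 Fz -1.2 [ 3.1415 -0.0005  1.3848] tq [ 0.8     0.1501 -0.0716] w 0.030144480439690508 29.978874921798706
t 16.80 stand x 0.1 y 5.3 axis z 64.7 mm; Flat -2.2 Fax 4.9 Fz -0.1 [ 3.1415 -0.0005  1.3848] tq [ 0.8047  0.1755 -0.0761] w 0.030165698898474494 29.978831112384796
```

>>> {"name": "apply_moves", "arguments": {"commands": [[0, 0, 0, 0, 0, 0, 15], [0, 0, 0, 0, 0, 0, 40], [0, 0, 0, 0, 0, 0, 70], [0, 0, 0, 0, 0, 0, 70], [0, 0, 0, 0, 0, 0, 70]]}}

```text
time: 17.3
tool_pos: [0.4437, 0.0213, 0.0461]
ee_rot: [3.141, 0.001, 1.385]
wrist_force: [-0.2, -1.0, 0.1]
width: 0.0583
finger_force: 0.0
```

>>> {"name": "apply_moves", "arguments": {"commands": [[0, 0, 0, 0, 0, 0, 70], [0, 0, 0, 0, 0, 0, 70], [0, 0, 0, 0, 0, 0, 70], [0, 0, 0, 0, 0, 0, 70], [0, 0, 0, 0, 0, 0, 70]]}}

```text
time: 17.8
tool_pos: [0.4434, 0.0219, 0.0458]
ee_rot: [3.142, 0.0, 1.385]
wrist_force: [0.2, 0.6, -0.1]
width: 0.0656
finger_force: 0.0
```

Run:
```python
from m import *
st(); c=cam("wrist"); save(c,"w7.png",(220,0,420,360),2)
```

```text
t 17.80 stand x 0.1 y 5.1 axis z 64.6 mm; Flat 0.0 Fax 0.6 Fz -0.1 [3.1415 0.0001 1.3849] tq [-0.1134  0.0953  0.0226] w 0.06558010535986283 0.0
```

View pics/w7.png

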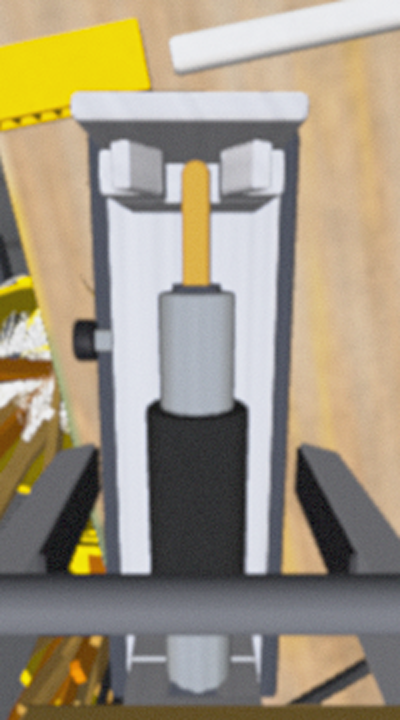

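The roller lies free between the cheeks, with the pin in the groove (crop (196,165)) and the barrel end against the low cheek (crop (195,690)). I lift clear and check from above.

>>> {"name": "apply_moves", "arguments": {"commands": [[0, 0, 0, 0, 0, 0.02, 70], [0, 0, 0, 0, 0, 0.06, 70], [0, 0, 0, 0, 0, 0.1, 70], [0, 0, 0, 0, 0, 0.14, 70], [0, 0, 0, 0, 0, 0.16, 70]]}}

```text
time: 18.35
tool_pos: [0.4449, 0.0218, 0.2101]
ee_rot: [3.135, -0.001, 1.385]
wrist_force: [0.8, -1.0, 0.0]
width: 0.0659
finger_force: 0.0
```

>>> {"name": "apply_moves", "arguments": {"commands": [[0, 0, 0, 0, -0.04, 0, 70], [0, 0, 0, 0, -0.08, 0, 70], [0, 0, 0, 0, -0.11, 0, 70], [0, 0, 0, 0, -0.11, 0, 70], [0, 0, 0, 0, -0.11, 0, 70]]}}

```text
time: 18.85
tool_pos: [0.4433, -0.0882, 0.2056]
ee_rot: [-3.141, -0.001, 1.383]
wrist_force: [0.2, 0.1, -0.4]
width: 0.0658
finger_force: 0.0
```

Run:
```python
from m import *
st(); c=cam("wrist"); 
for q in("pin_end","stub_end","roller","low_cheek","tall_cheek"):
    for r in place_of("wrist",q)[:2]:
        P=back(c,r["pixel"],.064); d=P[:2]-np.array([.4423,.0169]); print(q,round(r["score"],2),r["pixel"],"stand x %.1f y %.1f"%(1e3*d@la,1e3*d@ax))
a=c[0]["pixels"][0:280,230:410,::-1]; a=cv2.resize(a,None,fx=2,fy=2,interpolation=cv2.INTER_CUBIC)
s=cam("scene"); b=s[0]["pixels"][165:240,320:420,::-1]; b=cv2.resize(b,(int(100*4.3),int(75*4.3)),interpolation=cv2.INTER_CUBIC)
o=np.zeros((560,800,3),np.uint8); o[:a.shape[0],:360]=a; o[:b.shape[0],365:365+b.shape[1]]=b; cv2.imwrite("pics/fin.png",o)
```

```text
t 18.85 stand x 20.4 y -103.1 axis z 224.4 mm; Flat 0.2 Fax 0.2 Fz -0.4 [-3.1412 -0.0008  1.3833] tq [-0.0328  0.1077 -0.0363] w 0.06576306000991647 0.0
pin_end 0.39 [297.3, 94.1] stand x -1.9 y 1.5
stub_end 0.91 [298.8, 161.4] stand x -1.6 y -70.3
roller 0.95 [296.8, 92.7] stand x -2.4 y 3.0
tall_cheek 0.57 [295.6, 6.9] stand x -1.9 y 83.8
```

View pics/fin.png

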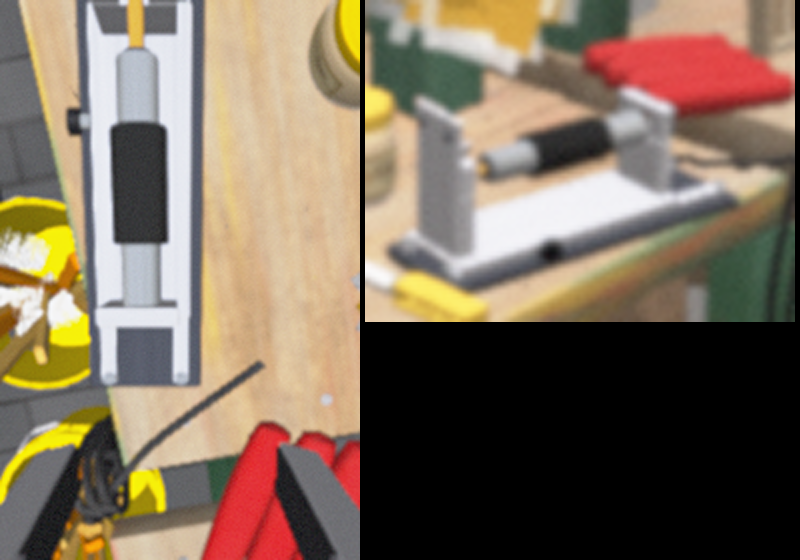

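The barrel's shoulder is against the low cheek (left panel (140,305)), the stub is inside its hole, the pin is in the groove, and the arm is well clear. I hand in.

```bash
python3 -c "
from bench import *
print(close_job())"
```

```text
the job is handed in; nothing more can be done
None
```

The roller is in the yoke, stub in the low cheek's hole with the shoulder against the cheek and the sprung pin in the tall cheek's groove; wrist readings while pressing in stayed around 6–7 N, and the job was handed in at about 19 s with the arm clear.

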